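# Clear the embossing dies out of the ejector rack

### The arm

A 7-joint arm with a two-finger parallel gripper is mounted at the origin on the work surface. World frame = base frame: x ahead of the robot, y to its left, z up, the work surface at z = 0. Lengths are in mm, angles in rad, forces in N, time in s.
With the tool pointing down it reaches from about 425 to 925 mm from the base axis. Payload 6.8 kg.
Tool frame: the origin (TCP) lies midway between the tips of the shut fingers; the grasp point (between the pads) lies 19 mm behind it (arm.grasp_offset is the distance from the TCP to the grasp point, in mm); z points along the fingers, y is the line along which they close (so a half turn about z gives the same grasp; the last joint's range is limited). The gripper opens to 85 mm and grips with 20 to 120 N. Pads are 22 mm wide; open, the fingers measure 114 mm over their backs; the gripper's body (76 mm by 85 mm) begins 54 mm behind the grasp point. The pads swing forward as they close: fully open they stand 13 mm farther back than shut.
Start: joints at [-1.253, 0.477, 0.022, 1.555, -0.011, 1.109, -0.083], TCP at [278.807, 614.747, 231.308] pointing down, gripper open.
Joint ranges: [-2.96, 2.96], [-0.34, 2.1], [-1.41, 1.46], [0.24, 2.44], [-1.37, 4.51], [0.17, 1.92], [-2.96, 2.96]. Speed limits (rad/s): [2.39, 2.39, 3.14, 3.14, 3.14, 3.14, 3.14].

### API

Orientations are given as a unit quaternion [x, y, z, w].
In Python, from rig import readout, grab_frame, camera_info, order, arm gives the robot as it stands.
- The arm moves only by the tool servo_tool, never from a script. Its argument "moves" is a list of rows, each an object with "xyz": the shift along the tool's x, y, z normalised to -1 to 1, where 1 is 12 cm, a list of three; "rotation": the turn, a rotation vector about the tool's x, y, z normalised to -1 to 1, where 1 is 360 degrees, a list of three; "hand": the closure, from -1 (fully open) to 1 (shut). A call has 1 to 12 rows; each row shifts and turns the commanded pose from where the row before left it, along the tool's axes as they then stand; what a row does not reach is not made up. A row lasts 1/10 s, in which the tool goes at most 50 mm and 8.59 degrees, less where a joint would pass 70% of its speed; a pose out of reach is approached as far as the arm can. A call with a number of a shift or a turn outside -1 to 1 is refused whole. A call with a gripper value outside its range is refused whole. The fingers move at their own pace and stop on an object; the grip force is fixed at half the most. Time passes only in rows, so rows that do not move let the fingers close. It gives the time, the measured TCP pose, the force, the opening and the grip force at its end, in the units of the state.
- readout.get_state(): the state, without advancing time (a new reading comes with each control period).
- grab_frame(name): name is "scene" or "top" or "wrist"; returns (picture, depth): 400x640x3 uint8, red, green, blue; 400x640 float32, mm along the optical axis (not along the pixel's ray), 0 where there is no reading.
- camera_info(name): a dict with "mtx" (3x3 intrinsics, pixels), "camera_from_world" (4x4, takes a point from world to camera coordinates). Camera axes: x right, y down, z forward; pixel columns grow to the right and rows downward; lengths in mm; the calibration is good to about 2 mm. A picture is of the moment at which its call begins: read the wrist's pose just before it. camera_info takes no time and is no camera call; for the wrist camera it gives the pose at the moment of the call.
- order.job_done(): hands the job in; it is judged then, once.
The state is a dict: "t": time; "joint_pos": joint angles; "joint_vel": joint speeds; "tau": joint torques, N m; "position": TCP position; "orientation": TCP orientation; "force": force on the tool from outside, world axes, zero at the start; "wrist_torque": the same for the moment, N m; "grip_width": finger opening in mm; "finger_force": force on a finger pad.
Only numpy, scipy, OpenCV 4.12 (cv2) and the standard library are available. Lean on these libraries where they do the work, as an engineer would, in place of code of your own. Each camera call takes 0.05 s, during which the arm holds its last target. There are 200 camera calls.

### The job

Get every brass embossing die that is left in the slotted rack into the metal tray: slide the ejector carriage by its black grip until it is lined up with a die's slot, push the steel tab to eject the die, and lay the die on the tray's floor, none on top of another. Press the ejector only when it is lined up with a slot. At the end leave the carriage lined up with the white home line on the blank end block, and do not disturb the other things on the bench.

Things in the scene. Friction and masses are not known exactly. Their poses are not given: they have to be found in the camera images.
- rack: Low steel die rack fixed to the bench, base plate 280 x 300 x 8 mm, origin on the bench under the slots; x along the slots to their exits (away from the robot), y along the row, z up. Walls with overhanging lips, 30 mm high, leave a 17 mm gap over each slot: dies leave only by the exit, onto a flat apron (x +20 to +115 mm, 8 mm high). Carriage track at x -155 to -30 mm.
- slot1 (a point): Centre of the floor of slot 1, 8 mm above the bench, at rack y = -50 mm; axes as the rack's. Each slot is 31 mm wide and runs from rack x = -20 to +20 mm.
- slot2 (a point): The same of slot 2, at rack y = 0.
- slot3 (a point): The same of slot 3, at rack y = +50 mm.
- slot4 (a point): The same of slot 4, at rack y = +100 mm.
- home_line (a point): Middle of the white home line on the solid end block, 30 mm above the bench, at rack x = 0, y = -100 mm.
- carriage (a joint): Position in m of the aluminium ejector carriage along rack +y, 0 to 0.23; its centre line is at rack y = value - 0.115: at slots 1 to 4 it reads 0.065, 0.115, 0.165, 0.215, at the home line 0.015; within 7 mm counts as lined up. About 4 N of friction; stays where it is left. 44 mm wide; its two rails reach 27 mm above the bench, the bridge under the grip 32 mm.
- grip_top (a point): Centre of the top of the carriage's black grip, an upright post 24 mm (rack x) by 20 mm (rack y), standing from 32 mm to 67 mm above the bench, at rack x = -49 mm on the carriage's centre line. Pinch it across rack y.
- ejector (a joint): Stroke in m of the ejector in the carriage, 0 at rest to 0.05 fully pressed, along rack +x. A spring (3 N at rest, 7.5 N fully pressed) returns it. Its 18 mm wide blade tip goes from rack x = -22 mm (before the slot) to +28 mm, so a full press (0.047 or more) pushes a die wholly out onto the apron.
- tab_back (a point): Middle of the top edge of the rear face (towards the robot) of the ejector's upright steel tab; at rest at rack x = -125 mm, on the carriage's centre line, 54 mm above the bench; moves with the ejector. The tab is 24 mm wide (rack y), 10 mm thick and stands free above 27 mm from the bench. Push its rear face towards rack +x.
- tray: Loose aluminium tray, outside 200 (its x) x 136 (its y) x 22 mm high, walls and floor 5 mm, origin at the centre of its underside, to the left or the right of the rack.
- tray_in (a point): Centre of the tray's inner floor; axes as the tray's.
- die1: Brass embossing die, a block 36 (x) x 28 (y) x 16 mm (z), about 130 g, origin at its centre. If present it starts in the rack's slot at rack y = -50 mm, 36 mm along the slot. Two or three of the four dies are present.
- die2: Brass embossing die, a block 36 (x) x 28 (y) x 16 mm (z), about 130 g, origin at its centre. If present it starts in the rack's slot at rack y = 0 mm, 36 mm along the slot. Two or three of the four dies are present.
- die3: Brass embossing die, a block 36 (x) x 28 (y) x 16 mm (z), about 130 g, origin at its centre. If present it starts in the rack's slot at rack y = 50 mm, 36 mm along the slot. Two or three of the four dies are present.
- die4: Brass embossing die, a block 36 (x) x 28 (y) x 16 mm (z), about 130 g, origin at its centre. If present it starts in the rack's slot at rack y = 100 mm, 36 mm along the slot. Two or three of the four dies are present.
- hammer: Hammer lying on the bench; to be left alone.
- awl: Awl lying on the bench; to be left alone.
- jar: Closed amber jar, 60 mm across, 90 mm high, standing beyond the rack; to be left alone.
- tin: Small steel tin, 52 mm across, 45 mm high; to be left alone.
- wedge: Wood offcut, 70 x 35 x 22 mm; to be left alone.
- brush: Brush lying near the robot; to be left alone.
- knife: Closed knife handle, 110 mm long, lying near the robot; to be left alone.
- anvil: Bench anvil on a wooden block, 150 x 110 mm, 46 mm high, fixed on the side of the rack across from the tray; origin at the centre of its underside.

How it is judged:
By the outcome, as a careful person would: the job done as asked, in the order asked, and still so for the second after the job is handed in, with the robot touching nothing.
Of die1, die2, die3, die4 only 2 to 3 are there at a start; the rules pass over those that are not, and their reading is None.
At some moment in a run one of tray may be knocked a few centimetres aside while the robot is not near it.
Once in a run the grip may slacken for a moment while it holds something.
It also fails if it takes over 210 s, if anything falls off the work surface, if the arm or the gripper's body presses on something with over 40 N, if the wrist force passes 120 N, or if a joint passes its speed limit or range.

## Working session

There is one attempt and no reset: what is moved stays moved. The work goes in short steps, Python scripts to look and compute and a tool call to move; the robot and the scene stay as the last step left them, time stands still between calls to the robot, and variables do not carry over. Pictures are saved under pics/ and viewed, at most 14 in all, crops included, and the job is handed in when it is done.

Besides the shell and the picture viewer there is one more tool, called after "Request:" as name([rows], argument=value, ...), one row to a line, values as JSON. servo_tool: Moves the arm, as the interface text tells. Its arguments: {"type":"object","properties":{"moves":{"type":"array"}},"required":["moves"]}

```bash
ls; mkdir -p pics; cat > h.py <<'E'
import numpy as np, cv2
from rig import readout, grab_frame, camera_info, order, arm
def cam(n):
    c=camera_info(n); return np.array(c["mtx"]),np.array(c["camera_from_world"])
def save(n,f,box=None,scale=1):
    p,d=grab_frame(n); q=p[...,::-1]
    if box: q=q[box[1]:box[3],box[0]:box[2]]
    if scale!=1: q=cv2.resize(q,None,fx=scale,fy=scale,interpolation=cv2.INTER_CUBIC)
    cv2.imwrite("pics/"+f,q); return p,d
def unproj(n,u,v,z):
    K,T=cam(n); R=T[:3,:3];t=T[:3,3]; o=-R.T@t
    r=R.T@np.linalg.inv(K)@np.array([u,v,1.]); return o+r*(z-o[2])/r[2]
def cloud(n,d):
    K,T=cam(n); v,u=np.indices(d.shape)
    P=np.stack([(u-K[0,2])/K[0,0]*d,(v-K[1,2])/K[1,1]*d,d],-1)
    return (P-T[:3,3])@T[:3,:3]
def proj(n,P):
    K,T=cam(n); q=T[:3,:3]@np.array(P,float)+T[:3,3]; q=K@q; return q[:2]/q[2]
E
python3 - <<'E'
from h import *
for n in("top","scene"):
    p,d=save(n,n+"0.png"); np.savez("pics/%s0.npz"%n,p=p,d=d)
    K,T=cam(n); print(n,K.tolist(),(-T[:3,:3].T@T[:3,3]).round(),T[:3,:3].round(2).tolist())
s=readout.get_state(); print({k:np.round(v,3).tolist() for k,v in s.items()},arm.grasp_offset)
E
```

```text
pics
top [[398.58414019338835, 0.0, 314.65754515126343], [0.0, 398.58414019338835, 197.210406310455], [0.0, 0.0, 1.0]] [ 397.    4. 1057.] [[-0.02, -1.0, -0.01], [-0.99, 0.02, -0.13], [0.13, 0.0, -0.99]]
scene [[433.3201528228456, 0.0, 320.49943348498624], [0.0, 433.3201528228456, 204.17205924371743], [0.0, 0.0, 1.0]] [1248.  161.  815.] [[-0.21, 0.98, -0.02], [0.71, 0.14, -0.69], [-0.67, -0.16, -0.72]]
{'t': 0.1, 'joint_pos': [-1.253, 0.478, 0.022, 1.556, -0.012, 1.109, -0.083], 'joint_vel': [-0.0, 0.0, 0.0, -0.002, -0.0, 0.0, -0.0], 'tau': [0.004, -59.776, 1.613, -28.196, 0.013, 0.005, 0.0], 'position': [278.581, 614.246, 230.411], 'orientation': [0.211, 0.977, -0.001, -0.0], 'force': [-0.252, 0.509, 0.958], 'wrist_torque': [-0.017, -0.037, -0.044], 'finger_force': 0.0, 'grip_width': 85.685} 18.700000000000003
```

View pics/top0.png

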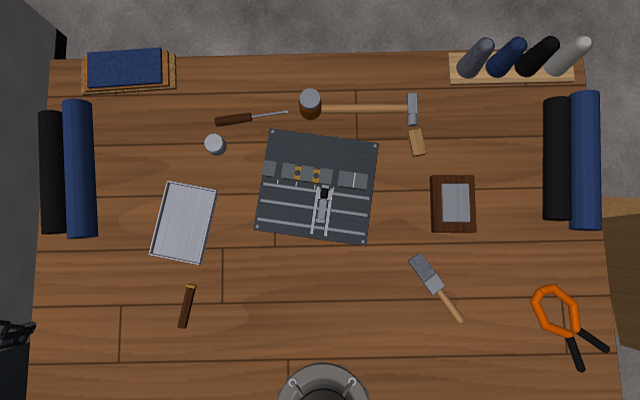

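View pics/scene0.png

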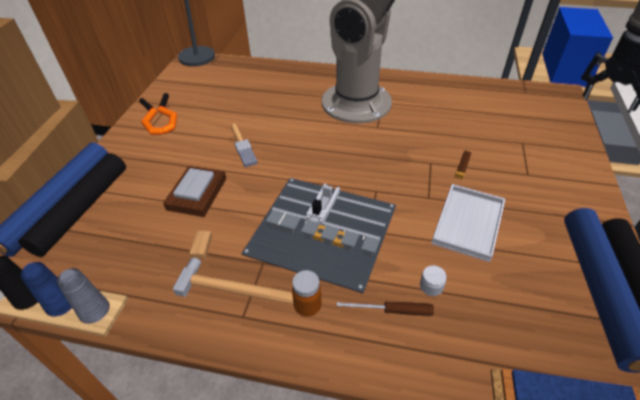

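The top view shows the rack at about (316,187), dies near (298,172) and (316,175), the carriage grip at (324,192), the home line at (352,181) and the tray at (183,222). Next I measure them.

```bash
python3 - <<'E'
from h import *
z=np.load("pics/top0.npz"); p,d=z["p"],z["d"]
c=p[115:260,235:400][...,::-1]; cv2.imwrite("pics/c1.png",cv2.resize(c,None,fx=4.6,fy=4,interpolation=cv2.INTER_CUBIC)[:, :])
C=cloud("top",d); 
# rack: non-wood colour (low saturation dark) with z 2..; tray: z
hsv=cv2.cvtColor(p,cv2.COLOR_RGB2HSV)
def rect(mask,box,name,z):
    m=np.zeros(mask.shape,np.uint8); x0,y0,x1,y1=box; m[y0:y1,x0:x1]=mask[y0:y1,x0:x1]*255
    m=cv2.morphologyEx(m,cv2.MORPH_CLOSE,np.ones((5,5)))
    cs,_=cv2.findContours(m,0,1); k=max(cs,key=cv2.contourArea)
    W=np.array([unproj("top",*q[0],z)[:2] for q in k],np.float32)
    r=cv2.minAreaRect(W); print(name,r,cv2.boxPoints(r).round(1).tolist())
s=hsv[...,1]<75
rect(s,(240,115,395,255),"rack",8); rect(s,(135,165,230,280),"tray",22)
print("grip z",C[188:196,320:328,2].round().max(), "bench",np.median(C[260:300,250:300,2]))
for n,(u,v) in dict(d1=(298,172),d2=(316,175),grip=(324,188),tray=(183,222),jar=(310,97),anv=(455,200)).items(): print(n,C[v,u].round(1))
E
```

```text
rack ((570.135009765625, 4.2324371337890625), (299.5927429199219, 280.3030090332031), 80.71315002441406) [[407.6000061035156, -121.0], [684.2999877929688, -166.1999969482422], [732.5999755859375, 129.39999389648438], [456.0, 174.6999969482422]]
tray ((478.9207458496094, 352.20159912109375), (141.3942108154297, 200.9363250732422), 77.6578598022461) [[365.70001220703125, 304.6000061035156], [562.0, 261.70001220703125], [592.2000122070312, 399.79998779296875], [395.8999938964844, 442.70001220703125]]
grip z 71.0 bench -0.7375058488179296
d1 [603.9  51.5  24.1]
d2 [594.5   4.1  26. ]
grip [553.7 -15.4  62.6]
tray [479.6 358.7   5.6]
jar [784.2  15.2  88.1]
anv [ 518.  -348.5   47.4]
```

View pics/c1.png

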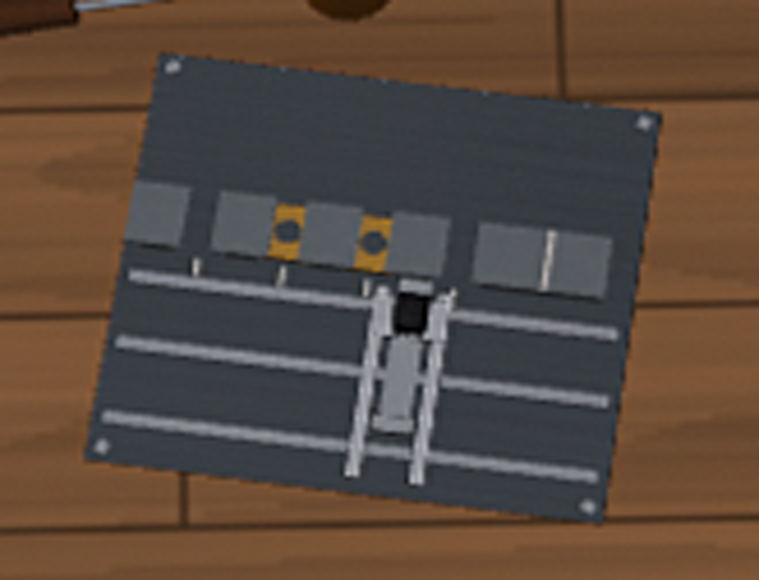

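The crop shows brass dies in slots 3 and 2 (crop x 288 and 374), with slots 1 and 4 empty. The carriage sits between slots 1 and 2, with its grip at crop (411,312).

```bash
cat >> h.py <<'E'
from scipy.spatial.transform import Rotation as Rot
RC=np.array([589.9,1.0]); RY=np.deg2rad(-9.28)
def rk(x,y): c,s=np.cos(RY),np.sin(RY); return RC+np.array([c*x-s*y,s*x+c*y])
def inv(P): c,s=np.cos(RY),np.sin(RY); q=np.array(P[:2])-RC; return np.array([c*q[0]+s*q[1],-s*q[0]+c*q[1]])
def plan(xy,z,yaw=None,wy=None):
    """delta to TCP target; yaw = direction (rad) of tool y in world"""
    s=readout.get_state(); P=s["position"]; R=Rot.from_quat(s["orientation"])
    yaw=RY+np.pi/2 if yaw is None else yaw
    y=np.array([np.cos(yaw),np.sin(yaw),0]); zz=np.array([0,0,-1.]); x=np.cross(y,zz)
    Rt=Rot.from_matrix(np.c_[x,y,zz]); rv=(R.inv()*Rt).as_rotvec()
    D=np.array([*xy,z])-P
    print("t",round(s["t"],2),"P",np.round(P,1),"rack",inv(P).round(1),"F",np.round(s["force"],1),"w",round(s["grip_width"],1))
    print(" rot(norm, total)",(rv/2/np.pi).round(4)," deg",np.rad2deg(rv).round(1))
    print(" norm xyz in current tool",(R.inv().apply(D)/120).round(3)," in final tool",(Rt.inv().apply(D)/120).round(3)," mm",D.round(1))
E
python3 - <<'E'
from h import *
z=np.load("pics/top0.npz"); p,d=z["p"],z["d"]
hsv=cv2.cvtColor(p,cv2.COLOR_RGB2HSV)[140:245,250:380]
m=((hsv[...,0]>10)&(hsv[...,0]<35)&(hsv[...,1]>120)&(hsv[...,2]>90)).astype(np.uint8)
n,l,st,ce=cv2.connectedComponentsWithStats(m)
for i in range(1,n):
    if st[i,4]>10: u,v=ce[i]+[250,140]; print("brass",st[i],u,v,inv(unproj("top",u,v,24)).round(1))
g=(p[180:205,315:335].max(-1)<35).astype(np.uint8)
v,u=np.nonzero(g); print("grip",len(u),u.min()+315,u.max()+315,v.min()+180,v.max()+180,inv(unproj("top",u.mean()+315,v.mean()+180,62)).round(1))
w=(p[150:215,340:365].min(-1)>190); v,u=np.nonzero(w); print("white",len(u), inv(unproj("top",u.mean()+340,v.mean()+150,30)).round(1) if len(u) else 0)
print("pred px home",proj("top",[*rk(0,-100),30]))
plan(rk(-49,-17),120)
E
```

```text
brass [ 0  0 17  2 20] 256.95 140.15 [ 76.  173.3]
brass [118   0  12  51 212] 376.75943396226415 168.4245283018868 [  44.2 -152.3]
brass [  0   3  17  50 648] 256.19444444444446 164.90277777777777 [  9.2 164.5]
brass [45 26  6  6 25] 297.52 167.96 [16.3 54.9]
brass [63 29  7  5 26] 316.3076923076923 170.96153846153845 [15.2  4.6]
brass [43 34  7  6 27] 296.22222222222223 177.0 [-8.2 54.7]
brass [62 37  7  6 30] 315.06666666666666 179.76666666666665 [-8.6  4.5]
brass [117  52  13  52 533] 374.2120075046904 220.140712945591 [ -92.3 -162.3]
brass [  0  55  24  50 525] 257.78285714285715 226.72190476190477 [-151.7  134.2]
brass [ 26  94  74  11 450] 301.75333333333333 240.6822222222222 [-171.2   16.1]
grip 66 317 328 183 198 [-44.9 -23.6]
white 0 0
pred px home [355.13302603 181.67213781]
t 0.1 P [278.6 614.2 230.4] rack [-406.1  555. ] F [-0.3  0.5  1. ] w 85.7
 rot(norm, total) [-0.0003 -0.     -0.042 ]  deg [ -0.1  -0.  -15.1]
 norm xyz in current tool [-4.116 -3.824  0.927]  in final tool [-2.976 -4.767  0.92 ]  mm [ 260.2 -622.1 -110.4]
```

Request:
servo_tool([
  {"xyz":[0,0,0],"rotation":[0,0,-0.014],"hand":-1},
  {"xyz":[0,0,0],"rotation":[0,0,-0.014],"hand":-1},
  {"xyz":[0,0,0],"rotation":[0,0,-0.014],"hand":-1},
  {"xyz":[-0.19,-0.31,0],"rotation":[0,0,0],"hand":-1},
  {"xyz":[-0.19,-0.31,0],"rotation":[0,0,0],"hand":-1},
  {"xyz":[-0.19,-0.31,0],"rotation":[0,0,0],"hand":-1},
  {"xyz":[-0.19,-0.31,0],"rotation":[0,0,0],"hand":-1},
  {"xyz":[-0.19,-0.31,0],"rotation":[0,0,0],"hand":-1},
  {"xyz":[-0.19,-0.31,0],"rotation":[0,0,0],"hand":-1},
  {"xyz":[-0.19,-0.31,0],"rotation":[0,0,0],"hand":-1},
  {"xyz":[-0.19,-0.31,0],"rotation":[0,0,0],"hand":-1},
  {"xyz":[-0.19,-0.31,0],"rotation":[0,0,0],"hand":-1},
])

```text
t: 1.3
position: [427.5, 249.4, 231.1]
orientation: [0.081, 0.997, -0.0, -0.0]
force: [1.0, 1.3, -0.2]
grip_width: 85.6
finger_force: 0.0
```

Request:
servo_tool([
  {"xyz":[-0.19,-0.31,0],"rotation":[0,0,0],"hand":-1},
  {"xyz":[-0.19,-0.31,0],"rotation":[0,0,0],"hand":-1},
  {"xyz":[-0.19,-0.31,0],"rotation":[0,0,0],"hand":-1},
  {"xyz":[-0.19,-0.31,0],"rotation":[0,0,0],"hand":-0.4},
  {"xyz":[-0.19,-0.31,0],"rotation":[0,0,0],"hand":-0.2},
  {"xyz":[-0.19,-0.31,0],"rotation":[0,0,0],"hand":-0.2},
  {"xyz":[0,0,0],"rotation":[0,0,0],"hand":-0.2},
  {"xyz":[0,0,0],"rotation":[0,0,0],"hand":-0.2},
])

```text
t: 2.1
position: [526.2, 7.9, 230.9]
orientation: [0.082, 0.997, -0.0, -0.0]
force: [0.5, 0.6, -0.9]
grip_width: 51.6
finger_force: 0.0
```

```bash
python3 - <<'E'
from h import *
p,d=save("wrist","w1.png"); np.savez("pics/w1.npz",p=p,d=d)
K,T=cam("wrist"); print(K.tolist(),(-T[:3,:3].T@T[:3,3]).round(1),T[:3,:3].round(3).tolist())
for n,P in dict(home=[*rk(0,-100),30],d2=[*rk(0,0),24],d3=[*rk(0,50),24],grip=[*rk(-49,-20),67]).items(): print(n,proj("wrist",P))
plan(rk(-49,-20),120)
E
```

```text
[[348.3505246693249, 0.0, 319.9803966821536], [0.0, 348.3505246693249, 196.06560539741082], [0.0, 0.0, 1.0]] [455.3  20.2 372.7] [[0.162, 0.987, 0.0], [0.945, -0.155, 0.287], [0.283, -0.046, -0.958]]
home [227.86986728 226.27562429]
d2 [322.65621732 224.15796638]
d3 [369.34209723 224.13626396]
grip [301.1760059 191.1447066]
t 2.15 P [526.    9.3 230.9] rack [-64.4  -2.1] F [-0.9  0.4 -0.1] w 51.0
 rot(norm, total) [ 0.     -0.0002 -0.    ]  deg [ 0.  -0.1 -0. ]
 norm xyz in current tool [-0.13  -0.149  0.924]  in final tool [-0.129 -0.149  0.924]  mm [  12.3  -20.1 -110.9]
```

View pics/w1.png

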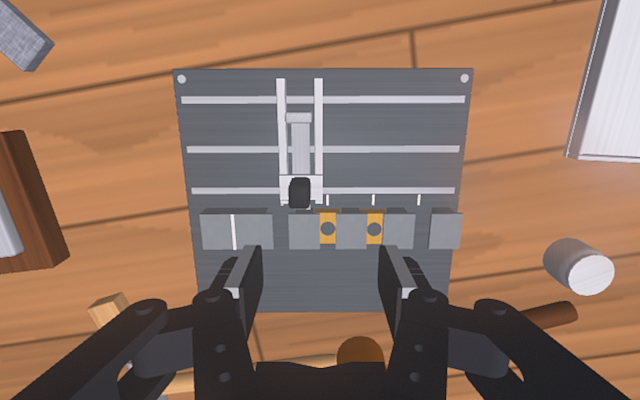

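The wrist view shows dies at (328,229) and (374.5,228.5), the home line at (234,232) and the grip top at about (299,182).

```bash
python3 - <<'E'
from h import *
# note: same arm pose as picture
for n,u,v,z in (("home",234,232,30),("d2",328,229,24),("d3",374.5,228.5,24),("grip",299.3,182,67),("griplowfront",299.5,208,32),("c1",173.5,69,8),("c2",472.5,69,8),("c3",449,311.5,8)): print(n,inv(unproj("wrist",u,v,z)).round(1))
p=np.load("pics/w1.npz")["p"]
cv2.imwrite("pics/w1c.png",cv2.resize(p[60:260,170:440][...,::-1],None,fx=2.9,fy=2.9,interpolation=cv2.INTER_CUBIC))
E
```

```text
home [  6.5 -94. ]
d2 [5.6 5.8]
d3 [ 5.  55.7]
grip [-57.6 -21.6]
griplowfront [-21. -24.]
c1 [-157.4 -147.1]
c2 [-157.2  147.5]
c3 [119.7 153.7]
```

View pics/w1c.png

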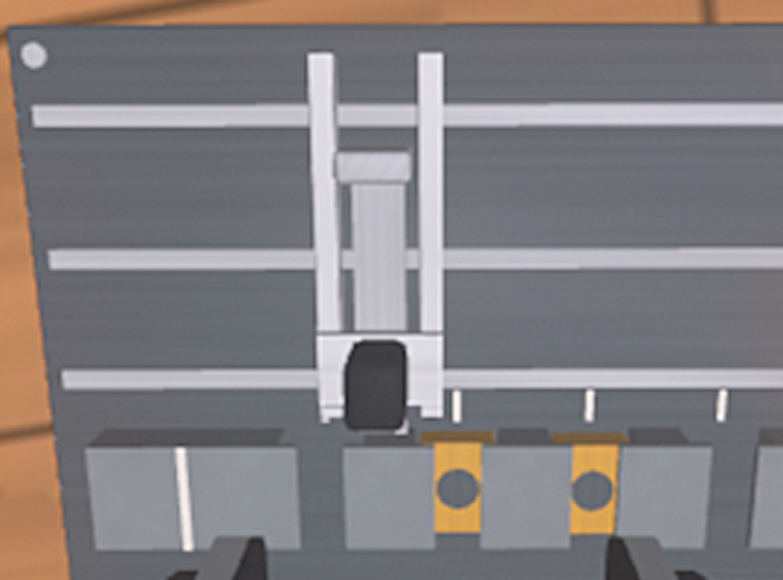

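```bash
python3 - <<'E'
from h import *
print(rk(4.5,5))
E
sed -i 's/^RC=.*/RC=np.array([595.15,5.2])/' h.py
python3 - <<'E'
from h import *
plan(rk(-49,-27.5),41)
E
```

```text
[595.14740097   5.20889333]Traceback (most recent call last):
  File "<stdin>", line 2, in <module>
  File "h.py", line 21, in rk
    def rk(x,y): c,s=np.cos(RY),np.sin(RY); return RC+np.array([c*x-s*y,s*x+c*y])
                            ^^
NameError: name 'RY' is not defined. Did you mean: 'RC'?
```

```bash
sed -i 's/^RC=.*/RC=np.array([595.15,5.2]); RY=np.deg2rad(-9.28)/' h.py
python3 - <<'E'
from h import *
plan(rk(-49,-27.5),41)
E
```

```text
t 2.15 P [526.    9.3 230.9] rack [-68.9  -7.1] F [-0.9  0.4 -0.1] w 51.0
 rot(norm, total) [ 0.     -0.0002 -0.    ]  deg [ 0.  -0.1 -0. ]
 norm xyz in current tool [-0.168 -0.17   1.582]  in final tool [-0.166 -0.17   1.583]  mm [  16.4  -23.3 -189.9]
```

Request:
servo_tool([
  {"xyz":[-0.166,-0.17,0],"rotation":[0,0,0],"hand":-0.2},
  {"xyz":[0,0,0.3],"rotation":[0,0,0],"hand":-0.2},
  {"xyz":[0,0,0.3],"rotation":[0,0,0],"hand":-0.2},
  {"xyz":[0,0,0.3],"rotation":[0,0,0],"hand":-0.2},
  {"xyz":[0,0,0.25],"rotation":[0,0,0],"hand":-0.2},
  {"xyz":[0,0,0],"rotation":[0,0,0],"hand":-0.2},
  {"xyz":[0,0,0],"rotation":[0,0,0],"hand":-0.2},
])

```text
t: 2.85
position: [542.6, -13.2, 93.6]
orientation: [0.08, 0.997, 0.0, -0.001]
force: [-0.3, -1.2, -0.1]
grip_width: 51.4
finger_force: 0.0
```

```bash
python3 - <<'E'
from h import *
save("wrist","w2.png")
for n,P in dict(grip=[*rk(-49,-27.5),67]).items(): print(n,proj("wrist",P))
plan(rk(-49,-27.5),41)
E
```

```text
grip [319.90154654 232.00085651]
t 2.9 P [543.5 -13.5  94.5] rack [-47.9 -26.7] F [ 0.6  0.6 -0.1] w 51.3
 rot(norm, total) [0.0001 0.0002 0.0002]  deg [0.  0.1 0.1]
 norm xyz in current tool [ 0.009 -0.007  0.446]  in final tool [ 0.009 -0.006  0.446]  mm [ -1.2  -0.6 -53.5]
```

View pics/w2.png

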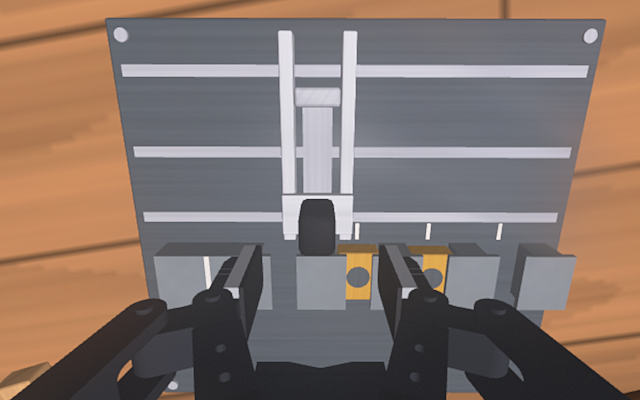

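The grip is centred between the fingers (u≈317 against 320), so I descend and pinch.

Request:
servo_tool([
  {"xyz":[0,-0.006,0.2],"rotation":[0,0,0],"hand":-0.2},
  {"xyz":[0,0,0.16],"rotation":[0,0,0],"hand":-0.2},
  {"xyz":[0,0,0.08],"rotation":[0,0,0],"hand":-0.2},
  {"xyz":[0,0,0],"rotation":[0,0,0],"hand":0.2},
  {"xyz":[0,0,0],"rotation":[0,0,0],"hand":0.7},
  {"xyz":[0,0,0],"rotation":[0,0,0],"hand":0.7},
  {"xyz":[0,0,0],"rotation":[0,0,0],"hand":0.7},
  {"xyz":[0,0,0],"rotation":[0,0,0],"hand":0.7},
])

```text
t: 3.7
position: [543.6, -15.1, 41.9]
orientation: [0.081, 0.997, 0.0, 0.001]
force: [-1.2, 0.2, 6.6]
grip_width: 19.1
finger_force: 59.4
```

```bash
python3 - <<'E'
from h import *
plan(rk(-49,0),41)
E
```

```text
t 3.7 P [543.6 -15.1  41.9] rack [-47.6 -28.3] F [-1.2  0.2  6.6] w 19.1
 rot(norm, total) [ 0.0001  0.0003 -0.    ]  deg [ 0.   0.1 -0. ]
 norm xyz in current tool [0.012 0.236 0.008]  in final tool [0.012 0.236 0.008]  mm [ 3.2 28.2 -0.9]
```

Gripped. I slide +28 mm to slot 2, keeping the x and z commands unchanged.

Request:
servo_tool([
  {"xyz":[0,0.06,0],"rotation":[0,0,0],"hand":0.7},
  {"xyz":[0,0.06,0],"rotation":[0,0,0],"hand":0.7},
  {"xyz":[0,0.06,0],"rotation":[0,0,0],"hand":0.7},
  {"xyz":[0,0.056,0],"rotation":[0,0,0],"hand":0.7},
  {"xyz":[0,0,0],"rotation":[0,0,0],"hand":0.7},
  {"xyz":[0,0,0],"rotation":[0,0,0],"hand":0.7},
])

```text
t: 4.3
position: [548.2, 13.0, 42.0]
orientation: [0.081, 0.997, 0.0, 0.001]
force: [-0.2, -0.3, 6.4]
grip_width: 18.8
finger_force: 59.5
```

```bash
python3 - <<'E'
from h import *
plan(rk(-49,0),41)
p,d=save("wrist","w3.png")
for n,P in dict(d2=[*rk(0,0),24],d3=[*rk(0,50),24],tick2=[*rk(-25,0),8],tab=[*rk(-125,0),54],home=[*rk(0,-100),30]).items(): print(n,proj("wrist",P))
E
```

```text
t 4.3 P [548.2  13.   42. ] rack [-47.6   0.1] F [-0.2 -0.3  6.4] w 18.8
 rot(norm, total) [0.0001 0.0003 0.    ]  deg [0.  0.1 0. ]
 norm xyz in current tool [ 0.012 -0.001  0.008]  in final tool [ 0.012 -0.001  0.008]  mm [-1.4  0.1 -1. ]
d2 [321.01282475 322.69236474]
d3 [413.94908545 322.62008435]
tick2 [320.93361331 266.55274669]
tab [321.52886761  74.24217308]
home [129.19509966 330.18646287]
```

View pics/w3.png

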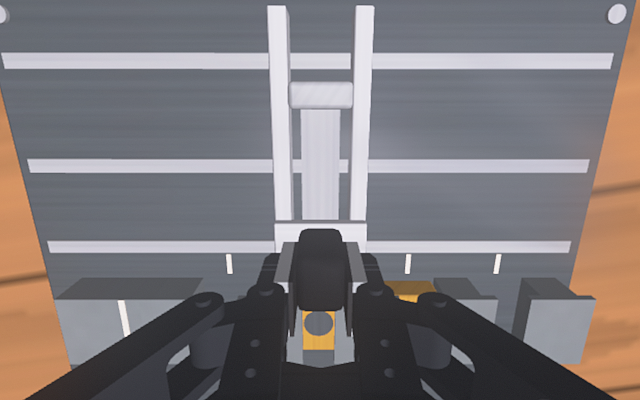

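The slot ticks at u=229.5, 408 and 497.5 put slot 2 at 318.8, and the carriage centre is at about 320.5, so it is aligned to about 1 mm. I release it, go up and move behind the tab.

Request:
servo_tool([
  {"xyz":[0,0,0],"rotation":[0,0,0],"hand":-0.2},
  {"xyz":[0,0,0],"rotation":[0,0,0],"hand":-0.2},
  {"xyz":[0,0,0],"rotation":[0,0,0],"hand":-0.2},
  {"xyz":[0,0,-0.2],"rotation":[0,0,0],"hand":-0.2},
  {"xyz":[0,0,-0.3],"rotation":[0,0,0],"hand":-0.2},
  {"xyz":[0.2,0,-0.1],"rotation":[0,0,0],"hand":0.5},
  {"xyz":[0.3,0,0],"rotation":[0,0,0],"hand":1},
  {"xyz":[0.3,0,0],"rotation":[0,0,0],"hand":1},
  {"xyz":[0.07,0,0],"rotation":[0,0,0],"hand":1},
  {"xyz":[0,0,0.2],"rotation":[0,0,0],"hand":1},
  {"xyz":[0,0,0.2],"rotation":[0,0,0],"hand":1},
  {"xyz":[0,0,0.2],"rotation":[0,0,0],"hand":1},
])

```text
t: 5.55
position: [445.1, 29.8, 40.0]
orientation: [0.081, 0.997, 0.0, 0.001]
force: [0.4, 0.6, -0.7]
grip_width: -0.1
finger_force: 0.0
```

```bash
python3 - <<'E'
from h import *
plan(rk(-86,0),39)
E
```

```text
t 5.55 P [445.1  29.8  40. ] rack [-1.52e+02  1.00e-01] F [ 0.4  0.6 -0.7] w -0.1
 rot(norm, total) [0.0001 0.0003 0.    ]  deg [0.  0.1 0. ]
 norm xyz in current tool [-0.55  -0.001  0.01 ]  in final tool [-0.55  -0.001  0.009]  mm [ 65.1 -10.7  -1. ]
```

Request:
servo_tool([
  {"xyz":[-0.08,0,0],"rotation":[0,0,0],"hand":1},
  {"xyz":[-0.06,0,0],"rotation":[0,0,0],"hand":1},
  {"xyz":[-0.06,0,0],"rotation":[0,0,0],"hand":1},
  {"xyz":[-0.06,0,0],"rotation":[0,0,0],"hand":1},
  {"xyz":[-0.06,0,0],"rotation":[0,0,0],"hand":1},
  {"xyz":[-0.06,0,0],"rotation":[0,0,0],"hand":1},
  {"xyz":[-0.06,0,0],"rotation":[0,0,0],"hand":1},
  {"xyz":[-0.05,0,0],"rotation":[0,0,0],"hand":1},
  {"xyz":[0,0,0],"rotation":[0,0,0],"hand":1},
])

```text
t: 6.45
position: [501.1, 20.2, 40.9]
orientation: [0.081, 0.997, 0.0, -0.002]
force: [-5.5, 1.8, 0.7]
grip_width: 0.2
finger_force: 3.3
```

Request:
servo_tool([
  {"xyz":[-0.03,0,0],"rotation":[0,0,0],"hand":1},
  {"xyz":[-0.02,0,0],"rotation":[0,0,0],"hand":1},
  {"xyz":[0,0,0],"rotation":[0,0,0],"hand":1},
])

```text
t: 6.75
position: [506.5, 19.3, 40.9]
orientation: [0.081, 0.997, 0.0, -0.002]
force: [-7.5, 1.7, 0.9]
grip_width: -0.1
finger_force: 3.5
```

Request:
servo_tool([
  {"xyz":[-0.02,0,0],"rotation":[0,0,0],"hand":1},
  {"xyz":[-0.02,0,0],"rotation":[0,0,0],"hand":1},
  {"xyz":[0,0,0],"rotation":[0,0,0],"hand":1},
])

```text
t: 7.05
position: [510.8, 18.6, 40.9]
orientation: [0.081, 0.997, 0.0, -0.002]
force: [-8.5, 0.7, 2.0]
grip_width: -0.1
finger_force: 4.0
```

```bash
python3 - <<'E'
from h import *
plan(rk(-86,0),39)
p,d=save("wrist","w4.png")
E
```

```text
t 7.05 P [510.8  18.6  40.9] rack [-85.4  -0.4] F [-8.5  0.7  2. ] w -0.1
 rot(norm, total) [-0.     -0.0008  0.    ]  deg [-0.  -0.3  0. ]
 norm xyz in current tool [0.005 0.003 0.016]  in final tool [0.005 0.003 0.016]  mm [-0.5  0.5 -1.9]
```

View pics/w4.png

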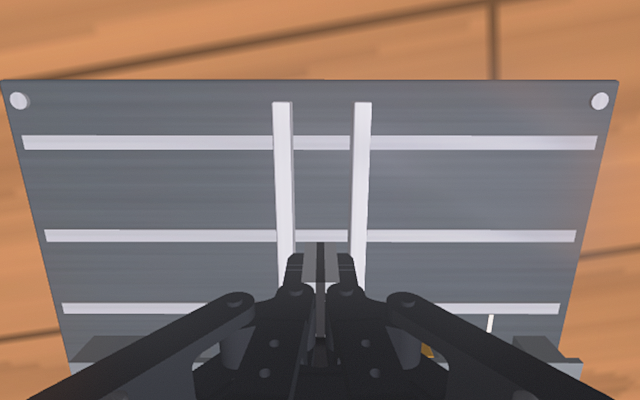

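This view only shows the rails and the back of the hand. I keep pushing in small steps until the hard stop shows up in the force.

Request:
servo_tool([
  {"xyz":[-0.02,0,0],"rotation":[0,0,0],"hand":1},
  {"xyz":[0,0,0],"rotation":[0,0,0],"hand":1},
])

```text
t: 7.3
position: [510.9, 18.6, 40.7]
orientation: [0.081, 0.997, 0.0, -0.005]
force: [-14.5, 2.2, 9.6]
grip_width: -0.0
finger_force: 7.2
```

Request:
servo_tool([
  {"xyz":[-0.02,0,0],"rotation":[0,0,0],"hand":1},
  {"xyz":[0,0,0],"rotation":[0,0,0],"hand":1},
])

```text
t: 7.5
position: [510.9, 18.5, 40.5]
orientation: [0.08, 0.997, 0.0, -0.007]
force: [-20.4, 3.8, 16.4]
grip_width: -0.0
finger_force: 10.2
```

Hard stop reached, so the press is full. I retract and rise, then check with the top camera.

Request:
servo_tool([
  {"xyz":[0.1,0,0],"rotation":[0,0,0],"hand":1},
  {"xyz":[0.2,0,0],"rotation":[0,0,0],"hand":1},
  {"xyz":[0.25,0,0],"rotation":[0,0,0],"hand":1},
  {"xyz":[0.1,0,-0.1],"rotation":[0,0,0],"hand":1},
  {"xyz":[0,0,-0.3],"rotation":[0,0,0],"hand":1},
  {"xyz":[0,0,-0.2],"rotation":[0,0,0],"hand":-0.2},
  {"xyz":[0,0,0],"rotation":[0,0,0],"hand":-0.2},
  {"xyz":[0,0,0],"rotation":[0,0,0],"hand":-0.2},
])

```text
t: 8.3
position: [442.3, 30.4, 113.9]
orientation: [0.081, 0.997, 0.001, 0.002]
force: [0.3, -0.2, -0.8]
grip_width: 43.5
finger_force: 0.0
```

```bash
python3 - <<'E'
from h import *
plan(rk(-47.6,0),42)
p,d=save("wrist","w5.png")
for n,P in dict(d2=[*rk(48,0),24],d3=[*rk(0,50),24],tick2=[*rk(-25,0),8],tab=[*rk(-125,0),54],grip=[*rk(-49,0),67],home=[*rk(0,-100),30]).items(): print(n,proj("wrist",P))
E
```

```text
t 8.3 P [442.3  30.4 113.9] rack [-154.9    0.3] F [ 0.3 -0.2 -0.8] w 43.5
 rot(norm, total) [ 0.0003  0.0006 -0.    ]  deg [ 0.1  0.2 -0. ]
 norm xyz in current tool [-0.892 -0.003  0.602]  in final tool [-0.894 -0.002  0.599]  mm [105.9 -17.6 -71.9]
d2 [320.87601735 424.39235083]
d3 [381.63874271 379.59689428]
tick2 [320.84548998 340.87150189]
tab [321.11924397 259.1404157 ]
grip [321.13214781 371.72185889]
home [196.91405752 385.67116733]
```

View pics/w5.png

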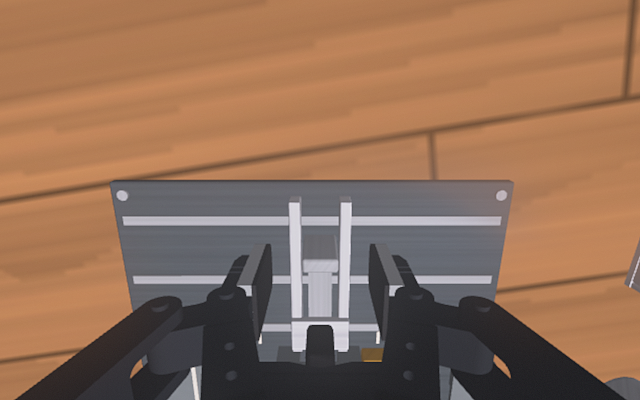

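The tab is back at about (320,258) and the carriage is still centred at u≈320. Next I regrip it and slide to slot 3.

Request:
servo_tool([
  {"xyz":[-0.3,0,0],"rotation":[0,0,0],"hand":-0.2},
  {"xyz":[-0.3,0,0],"rotation":[0,0,0],"hand":-0.2},
  {"xyz":[-0.294,0,0],"rotation":[0,0,0],"hand":-0.2},
  {"xyz":[0,0,0.3],"rotation":[0,0,0],"hand":-0.2},
  {"xyz":[0,0,0.2],"rotation":[0,0,0],"hand":-0.2},
  {"xyz":[0,0,0.1],"rotation":[0,0,0],"hand":-0.2},
  {"xyz":[0,0,0],"rotation":[0,0,0],"hand":0.2},
  {"xyz":[0,0,0],"rotation":[0,0,0],"hand":0.7},
  {"xyz":[0,0,0],"rotation":[0,0,0],"hand":0.7},
  {"xyz":[0,0,0],"rotation":[0,0,0],"hand":0.7},
])

```text
t: 9.35
position: [546.9, 12.9, 41.2]
orientation: [0.081, 0.997, 0.0, 0.001]
force: [0.9, 0.8, -3.1]
grip_width: 19.1
finger_force: 59.6
```

Request:
servo_tool([
  {"xyz":[0,0.07,0],"rotation":[0,0,0],"hand":0.7},
  {"xyz":[0,0.07,0],"rotation":[0,0,0],"hand":0.7},
  {"xyz":[0,0.07,0],"rotation":[0,0,0],"hand":0.7},
  {"xyz":[0,0.07,0],"rotation":[0,0,0],"hand":0.7},
  {"xyz":[0,0.07,0],"rotation":[0,0,0],"hand":0.7},
  {"xyz":[0,0.06,0],"rotation":[0,0,0],"hand":0.7},
  {"xyz":[0,0,0],"rotation":[0,0,0],"hand":0.7},
  {"xyz":[0,0,0],"rotation":[0,0,0],"hand":0.7},
])

```text
t: 10.15
position: [555.2, 64.0, 41.2]
orientation: [0.08, 0.997, 0.001, 0.001]
force: [-0.6, 0.8, 5.4]
grip_width: 18.9
finger_force: 61.1
```

```bash
python3 - <<'E'
from h import *
plan(rk(-47.6,49),42)
p,d=save("wrist","w6.png")
E
```

```text
t 10.15 P [555.2  64.   41.2] rack [-48.9  51.6] F [-0.6  0.8  5.4] w 18.9
 rot(norm, total) [0.0004 0.0002 0.0003]  deg [0.1 0.1 0.1]
 norm xyz in current tool [-0.011 -0.022 -0.007]  in final tool [-0.011 -0.022 -0.007]  mm [ 0.9 -2.8  0.8]
```

View pics/w6.png

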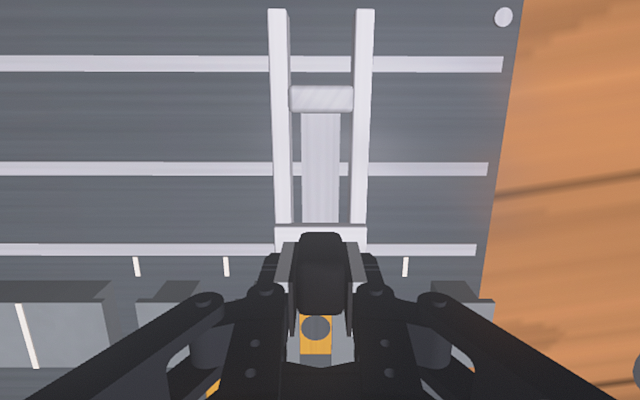

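The ticks at 226.5 and 405 put slot 3 at 315.8, so the carriage is about 2.6 mm too far. I correct that, then release and go behind the tab.

Request:
servo_tool([
  {"xyz":[0,-0.022,0],"rotation":[0,0,0],"hand":0.7},
  {"xyz":[0,0,0],"rotation":[0,0,0],"hand":0.7},
  {"xyz":[0,0,0],"rotation":[0,0,0],"hand":0.7},
])

```text
t: 10.5
position: [554.8, 61.4, 41.2]
orientation: [0.08, 0.997, 0.001, 0.001]
force: [-0.3, 4.1, 5.9]
grip_width: 18.9
finger_force: 61.2
```

Request:
servo_tool([
  {"xyz":[0,0,0],"rotation":[0,0,0],"hand":-0.2},
  {"xyz":[0,0,0],"rotation":[0,0,0],"hand":-0.2},
  {"xyz":[0,0,0],"rotation":[0,0,0],"hand":-0.2},
  {"xyz":[0,0,-0.2],"rotation":[0,0,0],"hand":-0.2},
  {"xyz":[0,0,-0.3],"rotation":[0,0,0],"hand":-0.2},
  {"xyz":[0.2,0,-0.1],"rotation":[0,0,0],"hand":0.5},
  {"xyz":[0.3,0,0],"rotation":[0,0,0],"hand":1},
  {"xyz":[0.3,0,0],"rotation":[0,0,0],"hand":1},
  {"xyz":[0.06,0,0],"rotation":[0,0,0],"hand":1},
  {"xyz":[0,0,0.2],"rotation":[0,0,0],"hand":1},
  {"xyz":[0,0,0.2],"rotation":[0,0,0],"hand":1},
  {"xyz":[0,0,0.2],"rotation":[0,0,0],"hand":1},
])

```text
t: 11.7
position: [453.0, 75.6, 40.0]
orientation: [0.081, 0.997, 0.0, 0.001]
force: [0.3, 0.4, -0.5]
grip_width: 0.1
finger_force: 0.0
```

```bash
python3 - <<'E'
from h import *
plan(rk(-85.4,49),41)
E
```

```text
t 11.7 P [453.   75.6  40. ] rack [-151.6   46.6] F [ 0.3  0.4 -0.5] w 0.1
 rot(norm, total) [0.0001 0.0003 0.    ]  deg [0.  0.1 0. ]
 norm xyz in current tool [-0.552  0.02  -0.008]  in final tool [-0.552  0.02  -0.009]  mm [65.7 -8.3  1. ]
```

Request:
servo_tool([
  {"xyz":[-0.08,0.015,0],"rotation":[0,0,0],"hand":1},
  {"xyz":[-0.06,0,0],"rotation":[0,0,0],"hand":1},
  {"xyz":[-0.06,0,0],"rotation":[0,0,0],"hand":1},
  {"xyz":[-0.06,0,0],"rotation":[0,0,0],"hand":1},
  {"xyz":[-0.06,0,0],"rotation":[0,0,0],"hand":1},
  {"xyz":[-0.06,0,0],"rotation":[0,0,0],"hand":1},
  {"xyz":[-0.06,0,0],"rotation":[0,0,0],"hand":1},
  {"xyz":[-0.06,0,0],"rotation":[0,0,0],"hand":1},
  {"xyz":[-0.05,0,0],"rotation":[0,0,0],"hand":1},
  {"xyz":[-0.03,0,0],"rotation":[0,0,0],"hand":1},
  {"xyz":[0,0,0],"rotation":[0,0,0],"hand":1},
])

```text
t: 12.8
position: [518.7, 66.5, 40.8]
orientation: [0.081, 0.997, 0.0, -0.003]
force: [-9.1, 2.8, 3.2]
grip_width: -0.0
finger_force: 4.7
```

Request:
servo_tool([
  {"xyz":[-0.02,0,0],"rotation":[0,0,0],"hand":1},
  {"xyz":[0,0,0],"rotation":[0,0,0],"hand":1},
])

```text
t: 13.0
position: [518.7, 66.5, 40.7]
orientation: [0.08, 0.997, 0.0, -0.005]
force: [-15.4, 3.8, 10.5]
grip_width: -0.1
finger_force: 7.9
```

Hard stop again. I retract, regrip and take the carriage home.

Request:
servo_tool([
  {"xyz":[0.1,0,0],"rotation":[0,0,0],"hand":1},
  {"xyz":[0.2,0,0],"rotation":[0,0,0],"hand":1},
  {"xyz":[0.25,0,0],"rotation":[0,0,0],"hand":1},
  {"xyz":[0.1,0,-0.1],"rotation":[0,0,0],"hand":1},
  {"xyz":[0,0,-0.3],"rotation":[0,0,0],"hand":1},
  {"xyz":[0,0,-0.2],"rotation":[0,0,0],"hand":-0.2},
  {"xyz":[0,0,0],"rotation":[0,0,0],"hand":-0.2},
  {"xyz":[0,0,0],"rotation":[0,0,0],"hand":-0.2},
])

```text
t: 13.8
position: [448.2, 78.5, 113.9]
orientation: [0.081, 0.997, 0.001, 0.002]
force: [-0.8, 0.5, -0.0]
grip_width: 43.1
finger_force: 0.0
```

```bash
python3 - <<'E'
from h import *
plan(rk(-48,48.5),41.5)
p,d=save("wrist","w7.png"); q=p[180:360,240:400]
cv2.imwrite("pics/w7c.png",cv2.resize(q[...,::-1],None,fx=3,fy=3))
E
```

```text
t 13.8 P [448.2  78.5 113.9] rack [-156.9   48.7] F [-0.8  0.5 -0. ] w 43.1
 rot(norm, total) [ 0.0003  0.0006 -0.    ]  deg [ 0.1  0.2 -0. ]
 norm xyz in current tool [-0.905 -0.003  0.606]  in final tool [-0.907 -0.001  0.603]  mm [107.4 -17.7 -72.4]
```

View pics/w7c.png

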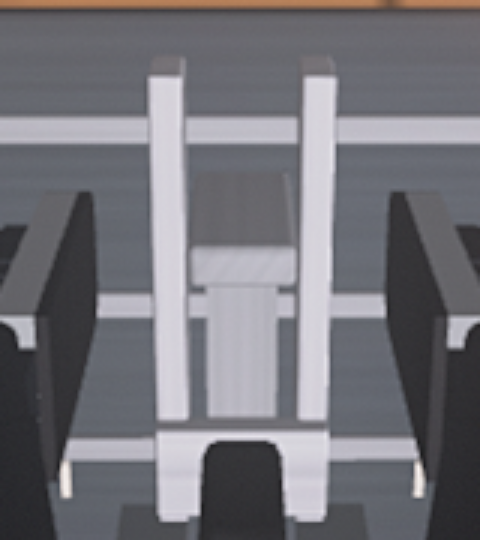

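The carriage is centred exactly between the slot 2 and slot 4 ticks. I slide it 150 mm to home.

Request:
servo_tool([
  {"xyz":[-0.3,0,0],"rotation":[0,0,0],"hand":-0.2},
  {"xyz":[-0.3,0,0],"rotation":[0,0,0],"hand":-0.2},
  {"xyz":[-0.304,0,0],"rotation":[0,0,0],"hand":-0.2},
  {"xyz":[0,0,0.3],"rotation":[0,0,0],"hand":-0.2},
  {"xyz":[0,0,0.2],"rotation":[0,0,0],"hand":-0.2},
  {"xyz":[0,0,0.1],"rotation":[0,0,0],"hand":-0.2},
  {"xyz":[0,0,0],"rotation":[0,0,0],"hand":0.2},
  {"xyz":[0,0,0],"rotation":[0,0,0],"hand":0.7},
  {"xyz":[0,0,0],"rotation":[0,0,0],"hand":0.7},
  {"xyz":[0,0,0],"rotation":[0,0,0],"hand":0.7},
])

```text
t: 14.85
position: [554.0, 60.9, 41.2]
orientation: [0.081, 0.997, 0.0, 0.001]
force: [1.5, -1.2, -2.8]
grip_width: 18.9
finger_force: 59.7
```

Request:
servo_tool([
  {"xyz":[0,-0.12,0],"rotation":[0,0,0],"hand":0.7},
  {"xyz":[0,-0.12,0],"rotation":[0,0,0],"hand":0.7},
  {"xyz":[0,-0.12,0],"rotation":[0,0,0],"hand":0.7},
  {"xyz":[0,-0.12,0],"rotation":[0,0,0],"hand":0.7},
  {"xyz":[0,-0.12,0],"rotation":[0,0,0],"hand":0.7},
  {"xyz":[0,-0.12,0],"rotation":[0,0,0],"hand":0.7},
  {"xyz":[0,-0.12,0],"rotation":[0,0,0],"hand":0.7},
  {"xyz":[0,-0.12,0],"rotation":[0,0,0],"hand":0.7},
  {"xyz":[0,-0.12,0],"rotation":[0,0,0],"hand":0.7},
  {"xyz":[0,-0.1,0],"rotation":[0,0,0],"hand":0.7},
  {"xyz":[0,-0.07,0],"rotation":[0,0,0],"hand":0.7},
  {"xyz":[0,0,0],"rotation":[0,0,0],"hand":0.7},
])

```text
t: 16.05
position: [529.2, -90.6, 41.1]
orientation: [0.082, 0.997, -0.001, 0.0]
force: [-1.0, -3.6, 7.3]
grip_width: 19.1
finger_force: 61.4
```

```bash
python3 - <<'E'
from h import *
plan(rk(-48,-101.3),41.5)
E
```

```text
t 16.05 P [529.2 -90.6  41.1] rack [ -49.7 -105.2] F [-1.  -3.6  7.3] w 19.1
 rot(norm, total) [-0.0003  0.0002 -0.0004]  deg [-0.1  0.1 -0.1]
 norm xyz in current tool [-0.014  0.032 -0.003]  in final tool [-0.014  0.032 -0.003]  mm [2.3 3.6 0.4]
```

Request:
servo_tool([
  {"xyz":[0,0.03,0],"rotation":[0,0,0],"hand":0.7},
  {"xyz":[0,0.015,0],"rotation":[0,0,0],"hand":0.7},
  {"xyz":[0,0,0],"rotation":[0,0,0],"hand":0.7},
])

```text
t: 16.35
position: [530.1, -84.9, 41.2]
orientation: [0.082, 0.997, -0.001, 0.0]
force: [-1.7, -2.7, 7.1]
grip_width: 18.6
finger_force: 61.4
```

```bash
python3 - <<'E'
from h import *
plan(rk(-48,-101.3),41.5)
E
```

```text
t 16.35 P [530.1 -84.9  41.2] rack [-49.6 -99.4] F [-1.7 -2.7  7.1] w 18.6
 rot(norm, total) [-0.0004  0.0002 -0.0003]  deg [-0.1  0.1 -0.1]
 norm xyz in current tool [-0.014 -0.016 -0.003]  in final tool [-0.014 -0.016 -0.003]  mm [ 1.3 -2.1  0.3]
```

Request:
servo_tool([
  {"xyz":[0,-0.015,0],"rotation":[0,0,0],"hand":0.7},
  {"xyz":[0,0,0],"rotation":[0,0,0],"hand":0.7},
  {"xyz":[0,0,0],"rotation":[0,0,0],"hand":-0.2},
  {"xyz":[0,0,0],"rotation":[0,0,0],"hand":-0.2},
  {"xyz":[0,0,0],"rotation":[0,0,0],"hand":-0.2},
  {"xyz":[0,0,-0.2],"rotation":[0,0,0],"hand":-0.2},
  {"xyz":[0,0,-0.3],"rotation":[0,0,0],"hand":-0.2},
  {"xyz":[0,0,-0.3],"rotation":[0,0,0],"hand":-0.2},
  {"xyz":[0,0.3,-0.2],"rotation":[0,0,0],"hand":-0.2},
  {"xyz":[0.2,0.3,-0.2],"rotation":[0,0,0],"hand":-0.2},
  {"xyz":[0.2,0.3,-0.2],"rotation":[0,0,0],"hand":-0.2},
  {"xyz":[0,0,0],"rotation":[0,0,0],"hand":-0.2},
])

```text
t: 17.55
position: [499.8, 36.5, 211.1]
orientation: [0.077, 0.997, 0.002, 0.002]
force: [1.1, 0.2, 0.0]
grip_width: 51.1
finger_force: 0.0
```

```bash
python3 - <<'E'
from h import *
plan(rk(46,0),60)
p,d=grab_frame("wrist"); p2,d2=grab_frame("top"); np.savez("pics/w8.npz",p=p,d=d,p2=p2,d2=d2)
cv2.imwrite("pics/w8.png",np.vstack([p[:,:,::-1][0:300],cv2.resize(p2[120:260,130:400][...,::-1],(640,300))]))
for n,P in dict(d2=[*rk(46,0),24],d3=[*rk(46,50),24],home=[*rk(0,-100),30]).items(): print(n,proj("wrist",P),proj("top",P))
E
```

```text
t 17.55 P [499.8  36.5 211.1] rack [-99.2  15.6] F [1.1 0.2 0. ] w 51.1
 rot(norm, total) [0.0006 0.0005 0.0013]  deg [0.2 0.2 0.5]
 norm xyz in current tool [-1.205 -0.145  1.262]  in final tool [-1.21  -0.13   1.259]  mm [ 140.8  -38.8 -151.1]
d2 [310.59713229 300.36499052] [318.04092885 157.99421558]
d3 [357.02374423 300.44116547] [299.38497301 155.42457223]
home [212.33404839 264.39194228] [353.45803386 179.72666212]
```

View pics/w8.png

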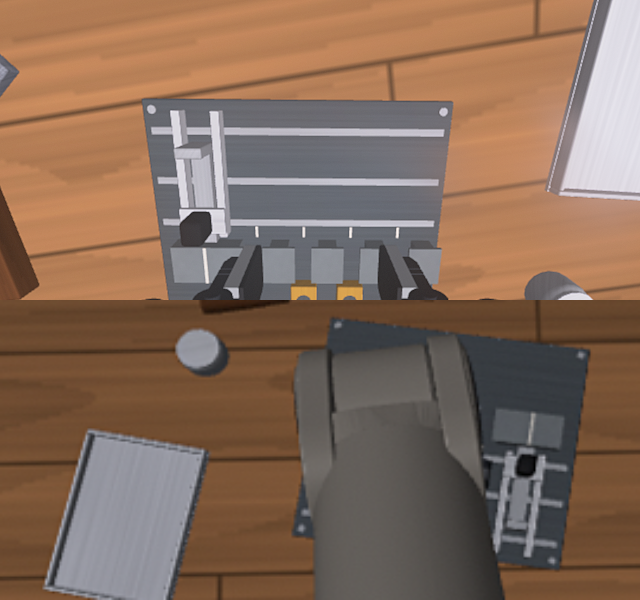

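The wrist part shows both dies out on the apron at about (302,297) and (350,297), and the carriage at the home line. The top part shows the tray at lower left, clear to view. I measure both in code.

```bash
cat >> h.py <<'E'
def brass(p): 
    h=cv2.cvtColor(p,cv2.COLOR_RGB2HSV); return (h[...,0]>12)&(h[...,0]<30)&(h[...,1]>130)&(h[...,2]>110)
def dies(n,p,d):
    C=cloud(n,d); Z=np.abs(C[...,2]-24)<5
    q=np.stack([(C[...,0]-RC[0]),(C[...,1]-RC[1])],-1); c,s=np.cos(RY),np.sin(RY)
    X=c*q[...,0]+s*q[...,1]; Y=-s*q[...,0]+c*q[...,1]
    m=(brass(p)&Z&(X>15)&(X<125)&(abs(Y)<140)).astype(np.uint8)
    m=cv2.morphologyEx(m,cv2.MORPH_CLOSE,np.ones((3,3)))
    k,l,st,ce=cv2.connectedComponentsWithStats(m)
    for i in range(1,k):
        if st[i,4]<30: continue
        cs,_=cv2.findContours((l==i).astype(np.uint8),0,1)
        W=np.array([inv(unproj(n,*a[0],24)) for a in max(cs,key=len)],np.float32)
        print("die",st[i].tolist(),[np.round(a,1) for a in cv2.minAreaRect(W)],"mean",W.min(0).round(1),W.max(0).round(1),"z",np.median(C[l==i][:,2]).round(1))
def tray(p,box=(135,165,235,280)):
    s=(cv2.cvtColor(p,cv2.COLOR_RGB2HSV)[...,1]<75); m=np.zeros(s.shape,np.uint8); x0,y0,x1,y1=box
    m[y0:y1,x0:x1]=s[y0:y1,x0:x1]*255; m=cv2.morphologyEx(m,cv2.MORPH_CLOSE,np.ones((5,5)))
    cs,_=cv2.findContours(m,0,1); k=max(cs,key=cv2.contourArea)
    print("tray",cv2.minAreaRect(np.array([unproj("top",*q[0],15)[:2] for q in k],np.float32)))
E
python3 - <<'E'
from h import *
z=np.load("pics/w8.npz"); p,d=z["p"],z["d"]
dies("wrist",p,d); tray(z["p2"])
v,u=np.nonzero(brass(p)); k=(v>270)&(v<330); print(u[k].min(),u[k].max(),v[k].min(),v[k].max())
C=cloud("wrist",d); print(C[292,290:362:6,2].round(),C[288:312:4,302,2].round())
E
```

```text
die [291, 286, 25, 29, 556] [array([45.8, -8.3]), array([26.2, 34.7]), np.float64(89.9)] mean [ 28.5 -21.4] [63.1  4.8] z 21.2
die [336, 286, 26, 29, 555] [array([45.7, 41. ]), array([34.6, 27.1]), np.float64(0.1)] mean [28.4 27.4] [63.  54.5] z 21.1
tray ((479.4715576171875, 354.55438232421875), (142.3501434326172, 202.2947540283203), 77.6578598022461)
0 639 271 329
[21. 20. 20. 20. 22.  5.  6.  5. 21. 22. 22. 21.] [22. 20. 22. 23. 20. 21.]
```

Request:
servo_tool([
  {"xyz":[-0.3,-0.03,0],"rotation":[0,0,0.0013],"hand":-0.2},
  {"xyz":[-0.3,-0.04,0],"rotation":[0,0,0],"hand":-0.2},
  {"xyz":[-0.3,-0.04,0],"rotation":[0,0,0],"hand":-0.2},
  {"xyz":[-0.3,-0.03,0.2],"rotation":[0,0,0],"hand":-0.2},
  {"xyz":[0,0,0.3],"rotation":[0,0,0],"hand":-0.2},
  {"xyz":[0,0,0.3],"rotation":[0,0,0],"hand":-0.2},
  {"xyz":[0,0,0.1],"rotation":[0,0,0],"hand":-0.2},
  {"xyz":[0,0,0],"rotation":[0,0,0],"hand":-0.2},
  {"xyz":[0,0,0],"rotation":[0,0,0],"hand":-0.2},
  {"xyz":[0,0,0],"rotation":[0,0,0],"hand":-0.2},
])

```text
t: 18.65
position: [640.5, -10.5, 102.5]
orientation: [0.085, 0.996, 0.0, 0.002]
force: [-0.2, 0.1, -0.2]
grip_width: 51.0
finger_force: 0.0
```

```bash
python3 - <<'E'
from h import *
plan(rk(45.7,-2),12)
p,d=grab_frame("wrist"); dies("wrist",p,d); np.savez("pics/w9.npz",p=p,d=d)
plan(rk(45.7,-2),12)
E
```

```text
t 18.65 P [640.5 -10.5 102.5] rack [47.3 -8.1] F [-0.2  0.1 -0.2] w 51.0
 rot(norm, total) [ 0.0001  0.0005 -0.0014]  deg [ 0.   0.2 -0.5]
 norm xyz in current tool [0.016 0.051 0.754]  in final tool [0.013 0.051 0.754]  mm [ -0.6   6.3 -90.5]
die [311, 178, 41, 51, 1626] [array([47.3, -1.3]), array([26.8, 35. ]), np.float64(89.5)] mean [ 29.7 -14.8] [64.9 12.1] z 23.3
die [384, 178, 44, 51, 1595] [array([47.6, 47.9]), array([35. , 27.5]), np.float64(0.0)] mean [30.2 34.1] [65.1 61.6] z 23.3
t 18.7 P [640.5 -10.2 102.5] rack [47.2 -7.9] F [-0.   0.   0.1] w 51.5
 rot(norm, total) [ 0.0001  0.0005 -0.0013]  deg [ 0.   0.2 -0.5]
 norm xyz in current tool [0.016 0.048 0.755]  in final tool [0.013 0.049 0.755]  mm [ -0.6   6.1 -90.5]
```

Die 2 is at rack (47.3,-1.5) and die 3 at (47.5,48). I narrow the fingers to 38 mm so they fit between the dies, then grasp.

Request:
servo_tool([
  {"xyz":[0,0.037,0.1],"rotation":[0,0,-0.0014],"hand":0.1},
  {"xyz":[0,0,0.2],"rotation":[0,0,0],"hand":0.1},
  {"xyz":[0,0,0],"rotation":[0,0,0],"hand":0.1},
  {"xyz":[0,0,0],"rotation":[0,0,0],"hand":0.1},
])

```text
t: 19.1
position: [639.6, -5.4, 64.3]
orientation: [0.08, 0.997, -0.0, -0.0]
force: [0.0, -0.0, 1.4]
grip_width: 38.4
finger_force: 0.0
```

```bash
python3 - <<'E'
from h import *
plan(rk(47.3,-3.5),10.5)
E
```

```text
t 19.1 P [639.6  -5.4  64.3] rack [45.6 -3.3] F [ 0.  -0.   1.4] w 38.4
 rot(norm, total) [-0.     -0.0001  0.0002]  deg [-0.  -0.1  0.1]
 norm xyz in current tool [-0.015 -0.001  0.448]  in final tool [-0.014 -0.001  0.448]  mm [  1.6  -0.4 -53.8]
```

Request:
servo_tool([
  {"xyz":[-0.014,0,0.2],"rotation":[0,0,0],"hand":0.1},
  {"xyz":[0,0,0.15],"rotation":[0,0,0],"hand":0.1},
  {"xyz":[0,0,0.095],"rotation":[0,0,0],"hand":0.1},
  {"xyz":[0,0,0],"rotation":[0,0,0],"hand":0.1},
  {"xyz":[0,0,0],"rotation":[0,0,0],"hand":0.25},
  {"xyz":[0,0,0],"rotation":[0,0,0],"hand":0.35},
  {"xyz":[0,0,0],"rotation":[0,0,0],"hand":0.6},
  {"xyz":[0,0,0],"rotation":[0,0,0],"hand":0.6},
  {"xyz":[0,0,0],"rotation":[0,0,0],"hand":0.6},
])

```text
t: 20.0
position: [642.5, -5.7, 12.5]
orientation: [0.08, 0.997, 0.0, 0.001]
force: [-2.2, 0.9, 6.8]
grip_width: 26.0
finger_force: 60.0
```

Request:
servo_tool([
  {"xyz":[0,0,-0.1],"rotation":[0,0,0],"hand":0.6},
  {"xyz":[0,0,-0.2],"rotation":[0,0,0],"hand":0.6},
  {"xyz":[0,0,-0.2],"rotation":[0,0,0],"hand":0.6},
  {"xyz":[0,0,-0.1],"rotation":[0,0,0],"hand":0.6},
  {"xyz":[0,0,0],"rotation":[0,0,0],"hand":0.6},
])

```text
t: 20.5
position: [642.9, -6.1, 85.3]
orientation: [0.081, 0.997, 0.0, 0.002]
force: [0.7, 0.1, -2.3]
grip_width: 26.3
finger_force: 59.4
```

```bash
python3 - <<'E'
from h import *
p,d=grab_frame("top"); tray(p); np.savez("pics/t3.npz",p=p,d=d)
p,d=grab_frame("wrist"); dies("wrist",p,d); np.savez("pics/w10.npz",p=p,d=d)
E
```

```text
tray ((479.4715576171875, 354.55438232421875), (142.35015869140625, 202.29476928710938), 77.65786743164062)
die [381, 185, 49, 55, 1907] [array([46.3, 47.3]), array([34.9, 27.4]), np.float64(0.0)] mean [28.9 33.6] [63.7 61. ] z 22.2
```

Die 2 is held (26 mm width, 60 N). The tray has not moved.

```bash
cat >> h.py <<'E'
TC=np.array([483.,358.]); TY=np.deg2rad(-12.34)
def tr(x,y): c,s=np.cos(TY),np.sin(TY); return TC+np.array([c*x-s*y,s*x+c*y])
E
python3 - <<'E'
from h import *
plan(tr(45,0),70,TY+np.pi/2)
E
```

```text
t 20.6 P [641.1  -5.8  82.7] rack [47.2 -3.5] F [-0.1  0.1 -2.4] w 26.3
 rot(norm, total) [-0.     -0.0001  0.0086]  deg [-0.  -0.   3.1]
 norm xyz in current tool [1.413 2.761 0.107]  in final tool [1.56  2.68  0.106]  mm [-114.2  354.2  -12.7]
```

Request:
servo_tool([
  {"xyz":[0,0,-0.1],"rotation":[0,0,0.0086],"hand":0.6},
  {"xyz":[0.1,0.18,-0.1],"rotation":[0,0,0],"hand":0.6},
  {"xyz":[0.156,0.268,0],"rotation":[0,0,0],"hand":0.6},
  {"xyz":[0.156,0.268,0],"rotation":[0,0,0],"hand":0.6},
  {"xyz":[0.156,0.268,0],"rotation":[0,0,0],"hand":0.6},
  {"xyz":[0.156,0.268,0],"rotation":[0,0,0],"hand":0.6},
  {"xyz":[0.156,0.268,0],"rotation":[0,0,0],"hand":0.6},
  {"xyz":[0.156,0.268,0],"rotation":[0,0,0],"hand":0.6},
  {"xyz":[0.156,0.268,0],"rotation":[0,0,0],"hand":0.6},
  {"xyz":[0.156,0.268,0],"rotation":[0,0,0],"hand":0.6},
  {"xyz":[0.15,0.26,0],"rotation":[0,0,0],"hand":0.6},
])

```text
t: 21.7
position: [530.6, 336.4, 105.4]
orientation: [0.107, 0.994, -0.001, -0.001]
force: [0.1, 0.1, -0.9]
grip_width: 26.5
finger_force: 59.4
```

Request:
servo_tool([
  {"xyz":[0.06,0.1,0.1],"rotation":[0,0,0],"hand":0.6},
  {"xyz":[0,0,0.1],"rotation":[0,0,0],"hand":0.6},
  {"xyz":[0,0,0],"rotation":[0,0,0],"hand":0.6},
  {"xyz":[0,0,0],"rotation":[0,0,0],"hand":0.6},
])

```text
t: 22.1
position: [528.4, 345.6, 82.1]
orientation: [0.109, 0.994, -0.001, -0.0]
force: [0.1, 0.4, -1.6]
grip_width: 26.1
finger_force: 59.4
```

```bash
python3 - <<'E'
from h import *
plan(tr(45,0),12,TY+np.pi/2)
p,d=save("wrist","w11.png")
for x,y in((-95,-63),(-95,63),(95,63)): print(proj("wrist",[*tr(x,y),5]),proj("wrist",[*tr(x,y),22]))
E
```

```text
t 22.1 P [528.4 345.6  82.1] rack [-120.8  325.2] F [ 0.1  0.4 -1.6] w 26.1
 rot(norm, total) [-0.0005 -0.0001 -0.0005]  deg [-0.2 -0.  -0.2]
 norm xyz in current tool [0.016 0.022 0.584]  in final tool [0.016 0.02  0.584]  mm [ -1.4   2.8 -70.1]
[208.44476661 -43.62278835] [197.93529241 -56.25086201]
[439.69992182 -44.72945354] [450.88370297 -57.48566694]
[413.8345083  268.51486784] [420.48680539 281.16991407]
```

View pics/w11.png

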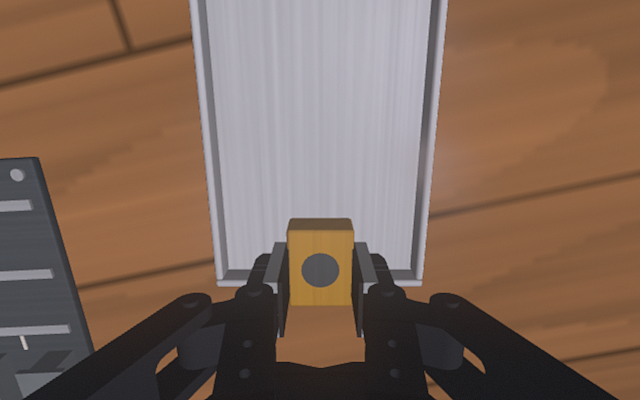

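The far inner corner of the tray at (412,268) matches the prediction of (414,268.5). The die is well held and above the tray, so I lower it.

Request:
servo_tool([
  {"xyz":[0.016,0.02,0.15],"rotation":[0,0,0],"hand":0.6},
  {"xyz":[0,0,0.2],"rotation":[0,0,0],"hand":0.6},
  {"xyz":[0,0,0.15],"rotation":[0,0,0],"hand":0.6},
  {"xyz":[0,0,0.06],"rotation":[0,0,0],"hand":0.6},
  {"xyz":[0,0,0],"rotation":[0,0,0],"hand":0.6},
  {"xyz":[0,0,0],"rotation":[0,0,0],"hand":0.6},
])

```text
t: 22.75
position: [527.4, 351.2, 16.9]
orientation: [0.108, 0.994, 0.0, 0.001]
force: [-0.1, 0.3, -1.4]
grip_width: 26.4
finger_force: 59.4
```

Request:
servo_tool([
  {"xyz":[0,0,0.04],"rotation":[0,0,0],"hand":0.6},
  {"xyz":[0,0,0.015],"rotation":[0,0,0],"hand":0.6},
  {"xyz":[0,0,0],"rotation":[0,0,0],"hand":0.6},
])

```text
t: 23.05
position: [526.6, 351.6, 9.6]
orientation: [0.107, 0.994, 0.0, 0.0]
force: [-0.9, 1.2, -1.2]
grip_width: 26.4
finger_force: 59.4
```

Request:
servo_tool([
  {"xyz":[0,0,0.015],"rotation":[0,0,0],"hand":0.6},
  {"xyz":[0,0,0],"rotation":[0,0,0],"hand":0.6},
])

```text
t: 23.25
position: [526.6, 351.6, 9.5]
orientation: [0.108, 0.994, 0.0, -0.0]
force: [-5.1, -3.9, 14.9]
grip_width: 25.9
finger_force: 61.3
```

Contact. I release gently, rise and return to die 3.

Request:
servo_tool([
  {"xyz":[0,0,-0.01],"rotation":[0,0,0],"hand":0.3},
  {"xyz":[0,0,0],"rotation":[0,0,0],"hand":0.1},
  {"xyz":[0,0,0],"rotation":[0,0,0],"hand":0.1},
  {"xyz":[0,0,-0.15],"rotation":[0,0,0],"hand":0.1},
  {"xyz":[0,0,-0.3],"rotation":[0,0,0],"hand":0.1},
  {"xyz":[0,0,-0.3],"rotation":[0,0,-0.0086],"hand":0.1},
])

```text
t: 23.85
position: [525.8, 351.0, 98.7]
orientation: [0.08, 0.997, -0.001, -0.001]
force: [1.1, 0.7, 0.0]
grip_width: 38.7
finger_force: 0.0
```

```bash
python3 - <<'E'
from h import *
plan(rk(47.4,48.5),65)
p,d=grab_frame("top"); np.savez("pics/t4.npz",p=p,d=d)
p,d=grab_frame("wrist"); np.savez("pics/w12.npz",p=p,d=d); C=cloud("wrist",d)
m=brass(p)&(np.abs(C[...,2]-21)<5)&(np.hypot(C[...,0]-TC[0],C[...,1]-TC[1])<100); print(m.sum(),np.median(C[m],0).round(1))
E
```

```text
t 23.85 P [525.8 351.   98.7] rack [-124.2  330.1] F [1.1 0.7 0. ] w 38.7
 rot(norm, total) [-0.0003 -0.0002  0.0002]  deg [-0.1 -0.1  0.1]
 norm xyz in current tool [-1.427 -2.348  0.284]  in final tool [-1.43  -2.346  0.281]  mm [ 124.  -305.6  -33.7]
1365 [526.7 350.9  18.4]
```

Request:
servo_tool([
  {"xyz":[-0.09,-0.146,0],"rotation":[0,0,0],"hand":-0.1},
  {"xyz":[-0.16,-0.26,0],"rotation":[0,0,0],"hand":-0.1},
  {"xyz":[-0.16,-0.26,0],"rotation":[0,0,0],"hand":-0.1},
  {"xyz":[-0.16,-0.26,0],"rotation":[0,0,0],"hand":-0.1},
  {"xyz":[-0.16,-0.26,0],"rotation":[0,0,0],"hand":-0.1},
  {"xyz":[-0.16,-0.26,0],"rotation":[0,0,0],"hand":-0.1},
  {"xyz":[-0.16,-0.26,0],"rotation":[0,0,0],"hand":-0.1},
  {"xyz":[-0.16,-0.26,0],"rotation":[0,0,0],"hand":-0.1},
  {"xyz":[-0.16,-0.26,0.1],"rotation":[0,0,0],"hand":-0.1},
  {"xyz":[-0.06,-0.12,0.18],"rotation":[0,0,0],"hand":-0.1},
  {"xyz":[0,0,0],"rotation":[0,0,0],"hand":-0.1},
  {"xyz":[0,0,0],"rotation":[0,0,0],"hand":-0.1},
])

```text
t: 25.15
position: [649.8, 46.4, 64.3]
orientation: [0.081, 0.997, 0.0, -0.001]
force: [-0.4, 0.7, 0.5]
grip_width: 46.8
finger_force: 0.0
```

```bash
python3 - <<'E'
from h import *
p,d=grab_frame("wrist"); dies("wrist",p,d)
plan(rk(47.4,48.5),10.5)
E
```

```text
die [295, 193, 50, 62, 2294] [array([47.5, 49.8]), array([36.6, 27.1]), np.float64(0.1)] mean [29.2 36.2] [65.8 63.3] z 24.0
t 25.2 P [650.3  47.6  65.1] rack [47.6 50.7] F [-0.4  0.5  0.6] w 47.2
 rot(norm, total) [ 0.0001 -0.0001  0.0003]  deg [ 0.1 -0.   0.1]
 norm xyz in current tool [ 0.002 -0.019  0.455]  in final tool [ 0.002 -0.018  0.455]  mm [ -0.6  -2.1 -54.6]
```

Request:
servo_tool([
  {"xyz":[0,-0.012,0.2],"rotation":[0,0,0],"hand":-0.1},
  {"xyz":[0,0,0.15],"rotation":[0,0,0],"hand":-0.1},
  {"xyz":[0,0,0.095],"rotation":[0,0,0],"hand":0.1},
  {"xyz":[0,0,0],"rotation":[0,0,0],"hand":0.2},
  {"xyz":[0,0,0],"rotation":[0,0,0],"hand":0.35},
  {"xyz":[0,0,0],"rotation":[0,0,0],"hand":0.6},
  {"xyz":[0,0,0],"rotation":[0,0,0],"hand":0.6},
  {"xyz":[0,0,0],"rotation":[0,0,0],"hand":0.6},
])

```text
t: 26.0
position: [650.6, 44.6, 12.2]
orientation: [0.081, 0.997, 0.0, 0.0]
force: [0.4, -0.4, -1.8]
grip_width: 26.3
finger_force: 61.5
```

Request:
servo_tool([
  {"xyz":[0,0,-0.1],"rotation":[0,0,0],"hand":0.6},
  {"xyz":[0,0,-0.2],"rotation":[0,0,0],"hand":0.6},
  {"xyz":[0,0,-0.2],"rotation":[0,0,0],"hand":0.6},
  {"xyz":[0,0,-0.2],"rotation":[0,0,0.0086],"hand":0.6},
  {"xyz":[0,0,0],"rotation":[0,0,0],"hand":0.6},
])

```text
t: 26.5
position: [653.1, 44.6, 100.3]
orientation: [0.108, 0.994, 0.001, 0.004]
force: [0.9, -0.1, -1.4]
grip_width: 26.7
finger_force: 61.7
```

```bash
python3 - <<'E'
from h import *
p,d=grab_frame("top"); tray(p)
plan(tr(-40,0),70,TY+np.pi/2)
E
```

```text
tray ((479.4715576171875, 354.55438232421875), (142.35015869140625, 202.29476928710938), 77.65786743164062)
t 26.55 P [651.9  44.6  98.3] rack [49.6 48.1] F [ 0.  -0.2 -1.8] w 26.7
 rot(norm, total) [0.0003 0.0007 0.0001]  deg [0.1 0.2 0. ]
 norm xyz in current tool [2.266 2.251 0.23 ]  in final tool [2.266 2.25  0.235]  mm [-207.9  321.9  -28.3]
```

Request:
servo_tool([
  {"xyz":[0.12,0.12,0],"rotation":[0,0,0],"hand":0.6},
  {"xyz":[0.23,0.23,0],"rotation":[0,0,0],"hand":0.6},
  {"xyz":[0.23,0.23,0],"rotation":[0,0,0],"hand":0.6},
  {"xyz":[0.23,0.23,0],"rotation":[0,0,0],"hand":0.6},
  {"xyz":[0.23,0.23,0],"rotation":[0,0,0],"hand":0.6},
  {"xyz":[0.23,0.23,0],"rotation":[0,0,0],"hand":0.6},
  {"xyz":[0.23,0.23,0],"rotation":[0,0,0],"hand":0.6},
  {"xyz":[0.23,0.23,0],"rotation":[0,0,0],"hand":0.6},
  {"xyz":[0.23,0.23,0],"rotation":[0,0,0],"hand":0.6},
  {"xyz":[0.23,0.23,0],"rotation":[0,0,0],"hand":0.6},
  {"xyz":[0.07,0.06,0.15],"rotation":[0,0,0],"hand":0.6},
  {"xyz":[0,0,0.2],"rotation":[0,0,0],"hand":0.6},
])

```text
t: 27.75
position: [441.0, 369.9, 53.4]
orientation: [0.104, 0.995, 0.001, -0.0]
force: [0.7, 0.9, -1.9]
grip_width: 26.3
finger_force: 61.7
```

Request:
servo_tool([
  {"xyz":[0,0,0],"rotation":[0,0,0],"hand":0.6},
  {"xyz":[0,0,0],"rotation":[0,0,0],"hand":0.6},
])

```text
t: 27.95
position: [442.9, 365.2, 53.2]
orientation: [0.108, 0.994, -0.001, -0.0]
force: [-0.5, -0.4, -1.6]
grip_width: 26.5
finger_force: 61.6
```

```bash
python3 - <<'E'
from h import *
plan(tr(-40,0),10,TY+np.pi/2)
p,d=grab_frame("wrist"); C=cloud("wrist",d); C2=C[(np.abs(C[...,2]-5)<6)&(cv2.cvtColor(p,cv2.COLOR_RGB2HSV)[...,1]<60)]
q=C2[:,:2]-TC; c,s=np.cos(TY),np.sin(TY); print(len(q),np.percentile(c*q[:,0]+s*q[:,1],[1,99]),np.percentile(-s*q[:,0]+c*q[:,1],[2,98]))
E
```

```text
t 27.95 P [442.9 365.2  53.2] rack [-208.3  330.8] F [-0.5 -0.4 -1.6] w 26.5
 rot(norm, total) [-0.0003 -0.0001 -0.    ]  deg [-0.1 -0.  -0. ]
 norm xyz in current tool [-0.007  0.013  0.36 ]  in final tool [-0.006  0.012  0.36 ]  mm [  1.1   1.3 -43.2]
36903 [-100.26974419   79.37793367] [-205.67587317   59.0151417 ]
```

The tray is where expected, so I lower the die.

Request:
servo_tool([
  {"xyz":[0,0.01,0.15],"rotation":[0,0,0],"hand":0.6},
  {"xyz":[0,0,0.12],"rotation":[0,0,0],"hand":0.6},
  {"xyz":[0,0,0.06],"rotation":[0,0,0],"hand":0.6},
  {"xyz":[0,0,0.03],"rotation":[0,0,0],"hand":0.6},
  {"xyz":[0,0,0],"rotation":[0,0,0],"hand":0.6},
])

```text
t: 28.5
position: [443.3, 367.1, 10.3]
orientation: [0.108, 0.994, -0.0, -0.0]
force: [0.3, 1.0, -1.7]
grip_width: 26.3
finger_force: 61.6
```

Request:
servo_tool([
  {"xyz":[0,0,0.01],"rotation":[0,0,0],"hand":0.6},
  {"xyz":[0,0,0],"rotation":[0,0,0],"hand":0.6},
])

```text
t: 28.7
position: [443.6, 367.7, 9.7]
orientation: [0.107, 0.994, 0.0, 0.0]
force: [-0.0, 0.2, -0.9]
grip_width: 26.2
finger_force: 61.6
```

Request:
servo_tool([
  {"xyz":[0,0,0.01],"rotation":[0,0,0],"hand":0.6},
  {"xyz":[0,0,0],"rotation":[0,0,0],"hand":0.6},
])

```text
t: 28.9
position: [443.7, 367.7, 8.7]
orientation: [0.107, 0.994, 0.0, 0.0]
force: [-0.7, 0.1, 3.6]
grip_width: 26.4
finger_force: 62.1
```

Request:
servo_tool([
  {"xyz":[0,0,0],"rotation":[0,0,0],"hand":0.3},
  {"xyz":[0,0,0],"rotation":[0,0,0],"hand":0.1},
  {"xyz":[0,0,0],"rotation":[0,0,0],"hand":0.1},
  {"xyz":[0,0,-0.15],"rotation":[0,0,0],"hand":0.1},
  {"xyz":[0,0,-0.3],"rotation":[0,0,0],"hand":0.1},
  {"xyz":[0,0,-0.3],"rotation":[0,0,0],"hand":0.1},
  {"xyz":[0,0,-0.3],"rotation":[0,0,0],"hand":0.1},
  {"xyz":[0,0.3,-0.2],"rotation":[0,0,0],"hand":0.1},
  {"xyz":[0,0.3,0],"rotation":[0,0,0],"hand":0.1},
  {"xyz":[0,0.3,0],"rotation":[0,0,0],"hand":0.1},
  {"xyz":[0,0.3,0],"rotation":[0,0,0],"hand":0.1},
  {"xyz":[0,0.2,0],"rotation":[0,0,0],"hand":0.1},
])

```text
t: 30.1
position: [478.7, 534.4, 157.8]
orientation: [0.106, 0.994, 0.0, -0.0]
force: [-0.6, -1.0, 0.2]
grip_width: 38.7
finger_force: 0.0
```

```bash
python3 - <<'E'
from h import *
p,d=grab_frame("top"); np.savez("pics/t5.npz",p=p,d=d); tray(p)
q=p[90:290,130:440][...,::-1]; cv2.imwrite("pics/t5.png",cv2.resize(q,None,fx=2.55,fy=2.95,interpolation=cv2.INTER_CUBIC))
print(readout.get_state()["position"])
E
```

```text
tray ((478.1849365234375, 360.3197021484375), (143.27670288085938, 202.32691955566406), 77.69884490966797)
[478.18943739 538.01800674 157.57804619]
```

View pics/t5.png

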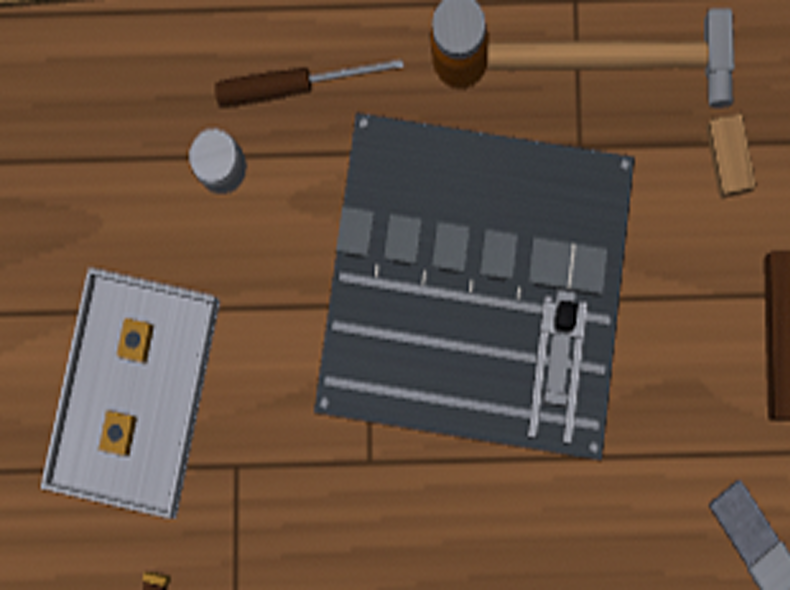

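Both dies lie flat and apart in the tray, at crop (135,340) and (116,433). The slots are empty, the other items are undisturbed, and the carriage is by the home line. I check its alignment numerically.

```bash
python3 - <<'E'
from h import *
z=np.load("pics/t5.npz"); p=z["p"].astype(int)
P=np.array([[unproj("top",u,v,27) for u in range(640)] for v in range(150,250)]); 
c,s=np.cos(RY),np.sin(RY); q=P[...,:2]-RC; X=c*q[...,0]+s*q[...,1]; Y=-s*q[...,0]+c*q[...,1]
g=p[150:250].sum(-1)/3.
# brightness profile over y for rail x-ranges between tracks, and for the home line (height 30)
for nm,x0,x1,y0,y1 in(("rails",-108,-92,-140,-60),("rails2",-145,-135,-140,-60),("bridge",-60,-35,-140,-60),("home",-12,14,-125,-75)):
    m=(X>x0)&(X<x1)&(Y>y0)&(Y<y1); b=np.floor(Y[m]/2)*2
    print(nm,[(int(k),int(g[m][b==k].mean())) for k in np.unique(b)])
E
```

```text
Traceback (most recent call last):
  File "h.py", line 11, in unproj
    K,T=cam(n); R=T[:3,:3];t=T[:3,3]; o=-R.T@t
        ~~~^^^
  File "h.py", line 4, in cam
    c=camera_info(n); return np.array(c["mtx"]),np.array(c["camera_from_world"])
ValueError: time passes only in moves, steps and waits
```

Too many calls. I vectorise with the `cloud` helper on a constant-z plane.

```bash
python3 - <<'E'
from h import *
z=np.load("pics/t5.npz"); p=z["p"].astype(int)
K,T=cam("top"); R=T[:3,:3]; o=-R.T@T[:3,3]
v,u=np.indices((400,640)); r=np.stack([u,v,np.ones_like(u)],-1)@np.linalg.inv(K).T@R
def XY(h):
    P=o+r*((h-o[2])/r[...,2])[...,None]; c,s=np.cos(RY),np.sin(RY); q=P[...,:2]-RC
    return c*q[...,0]+s*q[...,1],-s*q[...,0]+c*q[...,1]
g=p.sum(-1)/3.
for nm,h,x0,x1,y0,y1 in(("rails",27,-108,-92,-135,-65),("rails2",27,-145,-135,-135,-65),("bridge",32,-60,-35,-135,-65),("home",30,-12,14,-125,-75)):
    X,Y=XY(h); m=(X>x0)&(X<x1)&(Y>y0)&(Y<y1); b=np.floor(Y[m]/2)*2
    print(nm,[(int(k),int(g[m][b==k].mean())) for k in np.unique(b)])
E
```

```text
rails [(-136, 59), (-134, 60), (-132, 61), (-130, 59), (-128, 60), (-126, 54), (-124, 67), (-122, 92), (-120, 159), (-118, 156), (-116, 156), (-114, 100), (-112, 54), (-110, 63), (-108, 113), (-106, 134), (-104, 131), (-102, 130), (-100, 129), (-98, 130), (-96, 130), (-94, 129), (-92, 124), (-90, 67), (-88, 55), (-86, 84), (-84, 168), (-82, 156), (-80, 159), (-78, 107), (-76, 50), (-74, 57), (-72, 60), (-70, 58), (-68, 59), (-66, 60)]
rails2 [(-136, 140), (-134, 96), (-132, 56), (-130, 105), (-128, 95), (-126, 84), (-124, 72), (-122, 124), (-120, 166), (-118, 155), (-116, 157), (-114, 71), (-112, 106), (-110, 84), (-108, 87), (-106, 66), (-104, 94), (-102, 82), (-100, 98), (-98, 83), (-96, 99), (-94, 104), (-92, 87), (-90, 83), (-88, 71), (-86, 110), (-84, 170), (-82, 154), (-80, 156), (-78, 108), (-76, 93), (-74, 86), (-72, 72), (-70, 83), (-68, 104), (-66, 62)]
bridge [(-136, 64), (-134, 85), (-132, 83), (-130, 66), (-128, 82), (-126, 84), (-124, 89), (-122, 85), (-120, 165), (-118, 151), (-116, 152), (-114, 148), (-112, 86), (-110, 17), (-108, 25), (-106, 16), (-104, 20), (-102, 21), (-100, 25), (-98, 24), (-96, 17), (-94, 16), (-92, 60), (-90, 104), (-88, 160), (-86, 147), (-84, 149), (-82, 149), (-80, 151), (-78, 109), (-76, 74), (-74, 88), (-72, 80), (-70, 67), (-68, 84), (-66, 85)]
home [(-126, 93), (-124, 92), (-122, 92), (-120, 92), (-118, 92), (-116, 92), (-114, 92), (-112, 92), (-110, 91), (-108, 90), (-106, 91), (-104, 109), (-102, 161), (-100, 140), (-98, 87), (-96, 88), (-94, 91), (-92, 92), (-90, 92), (-88, 92), (-86, 92), (-84, 92), (-82, 92), (-80, 92), (-78, 92), (-76, 91)]
```

The carriage is about 2 mm from the home line, inside the 7 mm tolerance.

```bash
python3 -c "
from rig import order; print(order.job_done())"
```

```text
the job is handed in; nothing more can be done
None
```

Both dies that were in the rack (slots 2 and 3) are lying flat and apart on the tray floor, the carriage is within about 2 mm of the home line, and the job is handed in.

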